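# Bring the large chilling ball to the tumbler with the tongs

### The job

Pick up the ball tongs and use them, not the fingers, to take the large steel chilling ball out of its seat in the walnut tray, leaving the two small balls in theirs and knocking nothing else. Carry it to the tumbler on the cork coaster and finish still holding it in the tongs, centred over the mouth of the glass and just clear above the rim, without touching the glass: the drink is poured before the ball goes in.

Things in the scene. Friction and masses are not known exactly. Their poses are not given: they have to be found in the camera images.
- tongs: Left arm (seen from hinge to tips) of sprung steel ball tongs, with hinge pin and a thin loop behind it. The tongs lie open on edge on the worktop, arms swinging level: 177 mm from pin to tips, 24 mm high, 70 mm wide over the tips, 110 g, balanced at the grips. Origin on the pin at mid-height (12 mm up when lying); x from pin to tips along the open tongs' middle line, z up.
- tongs_arm: The right arm of the tongs, hinged to the left one. Origin and axes as for the tongs when open; it turns up to 0.36 rad about z as they close. A spring opens them: squeezing at the grips takes about 7 N to start, 11 N at the large ball's size. Outsides of the grips are 55 mm apart when open, 43 mm when closed on the large ball; squeezed to 50 mm they are held firmly and still pass over it.
- grip_left (a point): Centre of the outer face of the left arm's flat black ribbed grip (46 mm long, 24 mm high, 6 mm thick), 85 mm from the pin: where a finger presses.
- grip_right (a point): Centre of the outer face of the right arm's black grip, 85 mm from the pin: where the other finger presses.
- ring_left (a point): Centre of the upright wire ring (24 mm outside, 4 mm wire) that ends the left arm, 165 mm from the pin. The midpoint of the two ring centres is where the ball's centre belongs. Ring centres are 66 mm apart when open (62 mm clear between them), about 44 mm when closed on the large ball.
- ring_right (a point): Centre of the wire ring that ends the right arm.
- big_ball: The large plain steel ball, 44 mm diameter, 90 g. Origin at its centre, which lies 36 mm above the worktop while seated. It may lie in any of the three seats.
- small_ball_1: A small steel ball, 32 mm diameter, in another seat; stays there. Origin at its centre, 29 mm above the worktop.
- small_ball_2: The other small steel ball, 32 mm diameter; stays in its seat. Origin at its centre, 29 mm above the worktop.
- tray: Low walnut tray, fixed, 94 x 234 mm and 18 mm high, with three round seats (24 mm holes) in a row along its y axis, 66 mm apart, the middle one at its centre. Origin at the centre of the underside; its x axis points away from the robot across the row, so that tongs lying along that axis pass between the balls.
- tumbler: Loose cut-glass tumbler, 73 mm diameter and 88 mm high, 0.24 kg, standing upright on a round cork coaster 96 mm wide and 5 mm thick. Origin at the centre of its underside, z up.
- tumbler_mouth (a point): Centre of the tumbler's mouth, level with its rim, 93 mm above the worktop; z up.
- steel_shaker: Bystander: steel shaker, 70 mm diameter, 203 mm high, behind the tumbler and the tongs. Origin under its centre.
- measure: Bystander: two-ended steel bar measure, 43 mm diameter, 78 mm high, behind the tumbler. Origin under its centre.
- olives: Bystander: jar of olives, 63 mm diameter, 110 mm high, behind the tray. Origin under its centre.
- coaster: Round cork coaster under the tumbler, fixed, 96 mm wide, 5 mm thick. Origin at the centre of its underside.

How it is judged (in metres and radians):
On the way, in this order (a step that is already met when the one before it is completed fails the run):
1. the tongs are gripped and lifted off the worktop (height (world z) of each of tongs, ring_left above 0.03 m and contact force between the fingers and tongs above 0.5 N), for 0.2 s.
2. the large ball is lifted out of its seat between the rings of the tongs (height (world z) of big_ball above 0.055 m and contact force between tongs_arm and big_ball above 0.5 N and contact force between tray and big_ball below 0.05 N), for 0.2 s.
At the end, for the whole second after the job is handed in: The large ball hangs still between the rings of the gripped tongs, its centre within 15 mm of the middle of the tumbler's mouth and 26 to 90 mm above its rim. The tumbler stands upright on its coaster, untouched by ball or tongs; the small balls are in their seats (horizontal distance between big_ball and tumbler_mouth below 0.015 m and z of big_ball in the frame of tumbler_mouth between 0.026 and 0.09 m and contact force between tongs_arm and big_ball above 0.5 N and distance between each of ring_left, ring_right and big_ball below 0.03 m and contact force between the fingers and tongs above 0.5 N and contact force between each of tumbler, the fingers and big_ball below 0.05 N and contact force between tumbler and tongs below 0.05 N and linear speed of big_ball below 0.03 m/s and angle between tumbler's own z axis and vertical below 0.05 rad and horizontal distance between tumbler and coaster below 0.012 m and distance of each of small_ball_1, small_ball_2 from where it was at the start of the episode below 0.006 m); the arm keeps its last pose, push and grip.
It fails at once if the fingers touch the large ball (contact force between the fingers and big_ball above 0.3 N).
It fails at once if the tumbler is struck or pushed (distance of tumbler from where it was at the start of the episode above 0.008 m or contact force between tumbler and tongs above 3 N or contact force between tumbler and big_ball above 3 N).
It fails at once if a small ball leaves its seat (distance of any of small_ball_1, small_ball_2 from where it was at the start of the episode above 0.012 m).
It fails at once if a bystander is knocked (distance of any of steel_shaker, measure, olives from where it was at the start of the episode above 0.02 m).
It also fails if it takes over 51 s, if anything falls off the work surface, if the arm or the gripper's body presses on something with over 40 N, if the wrist force passes 120 N, or if a joint passes its speed limit or range.

### The arm

A 6-joint arm with a two-finger parallel gripper is mounted at the origin on a cart in front of the work surface, level with it; the furniture and walls round the work are solid. World frame = base frame: x ahead of the robot, y to its left, z up, the work surface at z = 0. Lengths are in m, angles in degrees, forces in N, time in s.
With the tool pointing down it reaches from about 0.4 to 0.825 m from the base axis. Payload 7 kg.
Tool frame: the origin (TCP) lies midway between the tips of the shut fingers; the grasp point (between the pads) lies 19 mm behind it; z points along the fingers, y is the direction in which the jaws open and shut (so a half turn about z gives the same grasp; the last joint's range is limited). The gripper opens to 88 mm and grips with 3 to 60 N. Pads are 19 mm wide; open, the fingers measure 130 mm over their backs; the gripper's body (78 mm by 193 mm) begins 47 mm behind the grasp point.
Start: joints at [-56.603, 20.546, 0.682, 0, -70.136, -16.507], TCP at [0.196, -0.646, 0.2] pointing down, gripper open.
Joint ranges: [-176.03, 176.03], [-82.01, 121.73], [-58.28, 71.71], [-173.87, 95.51], [-174.79, -0.11], [-173.66, 173.66]. Speed limits (degrees/s): [136.94, 136.94, 172.46, 180, 180, 180].

### API

Orientations are given as a 3x3 rotation matrix whose columns are the frame's x, y, z axes.
In Python, from rig import robot gives the robot as it stands. Calls block until the motion is done:
- robot.goto(position, orientation): joint-space move of the TCP to a pose.
- robot.servo_line(position, ori=None, speed=0.15): straight line of the TCP; ori=None keeps the orientation; speed is the mean speed in m/s.
- robot.movej(angles): joint-space move.
- robot.move_gripper(opening): opening from 0.0 (shut) to 1.0 (fully open); the grip force is fixed at half the most; returns when the fingers have stopped.
- robot.dwell(seconds).
- robot.ik(position, orientation): joint angles nearest the present ones, or None.
- robot.grab_frame(name): name is "scene" or "side" or "wrist"; returns (picture, depth): 400x640x3 uint8, red, green, blue; 400x640 float32, m along the optical axis (not along the pixel's ray), 0 where there is no reading.
- robot.camera_info(name): a dict with "vfov" (degrees; the focal length in pixels is half the picture's height over the tangent of half this angle, whatever the lens; pixels are square), "cx", "cy" (the principal point, pixels), "view" (4x4, takes a point from world to camera coordinates); the wrist camera has in their place "T_tool_cam" (4x4, takes a point from camera to tool coordinates, whose origin is the TCP and whose axes are the flange's). Camera axes: x right, y down, z forward; pixel columns grow to the right and rows downward; lengths in m; the calibration is good to about 2 mm. The wrist camera is an equidistant fisheye: a pixel r from the principal point sees the ray r / f radians off the axis. A picture is of the moment at which its call begins: read the wrist's pose just before it. camera_info takes no time and is no camera call.
A pose or a line that the arm cannot do raises robot.Unreachable and nothing moves.
- robot.job_done(): hands the job in, once; it reports no verdict.
Readings, each from a call of its own:
- robot.read_t(): time.
- robot.read_qpos(): joint angles.
- robot.read_qvel(): joint speeds.
- robot.read_effort(): joint torques, N m.
- robot.read_position(): TCP position.
- robot.read_tcp_rot(): TCP orientation.
- robot.read_force(): force on the tool from outside, world axes, zero at the start.
- robot.read_ft_torque(): the same for the moment, N m.
- robot.read_grip_width(): opening from 0.0 (shut) to 1.0 (fully open).
Only numpy, scipy, OpenCV 4.12 (cv2) and the standard library are available. Lean on these libraries where they do the work, as an engineer would, in place of code of your own. Each camera call takes 0.05 s, during which the arm holds its last target.

## Working session

There is one attempt and no reset: what is moved stays moved. The work goes in short steps, each a Python script; the robot and the scene stay as the last script left them, time stands still between calls to the robot, and variables do not carry over. Pictures are saved under pics/ and viewed, and the job is handed in when it is done.

```bash
ls; mkdir -p pics; python3 - <<'E'
from rig import robot
import cv2, numpy as np
np.set_printoptions(precision=4,suppress=True)
for n in ["scene","side","wrist"]:
    p,d=robot.grab_frame(n)
    np.savez(f"{n}0.npz",p=p,d=d)
    cv2.imwrite(f"pics/{n}0.png",p[:,:,::-1])
    print(n,robot.camera_info(n))
print(robot.read_t(),robot.read_position(),robot.read_tcp_rot(),robot.read_force())
E
```

```text
pics
scene {'vfov': 42.684918870242804, 'cx': 329.40169361964195, 'cy': 212.03253914517978, 'view': array([[-0.5208, -0.8536, -0.0112,  0.2525],
       [-0.6353,  0.3963, -0.6628,  0.3654],
       [ 0.5702, -0.338 , -0.7487,  1.0292],
       [ 0.    ,  0.    ,  0.    ,  1.    ]])}
side {'vfov': 44.52839674337813, 'cx': 323.60218271050553, 'cy': 201.8833276002922, 'view': array([[-0.6588, -0.7523, -0.0064,  0.3347],
       [-0.5881,  0.5202, -0.6194,  0.347 ],
       [ 0.4693, -0.4043, -0.7851,  1.3008],
       [ 0.    ,  0.    ,  0.    ,  1.    ]])}
wrist {'vfov': 65.70646984690485, 'cx': 323.86365032631016, 'cy': 201.53635636934914, 'T_tool_cam': array([[-0.0009, -0.9622, -0.2722,  0.074 ],
       [ 1.    , -0.0011,  0.0004,  0.0002],
       [-0.0007, -0.2722,  0.9622, -0.1856],
       [ 0.    ,  0.    ,  0.    ,  1.    ]])}
0.15 [ 0.196  -0.6455  0.1991] [[-0.9569 -0.2904 -0.0005]
 [-0.2904  0.9569  0.0012]
 [ 0.0001  0.0013 -1.    ]] [0.0236 0.6119 0.3743]
```

View pics/scene0.png

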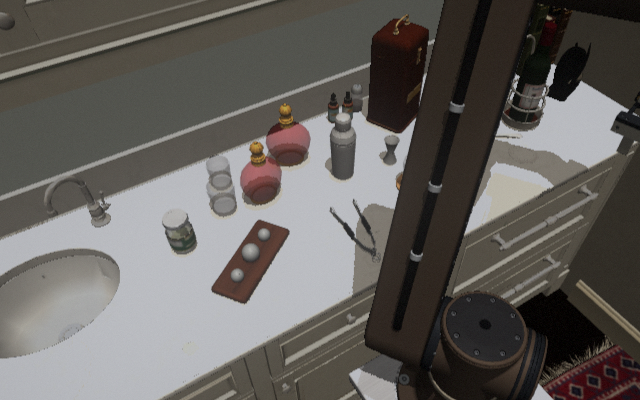

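View pics/side0.png

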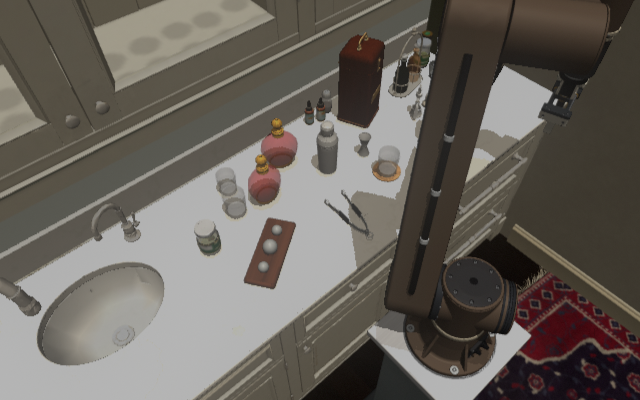

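View pics/wrist0.png

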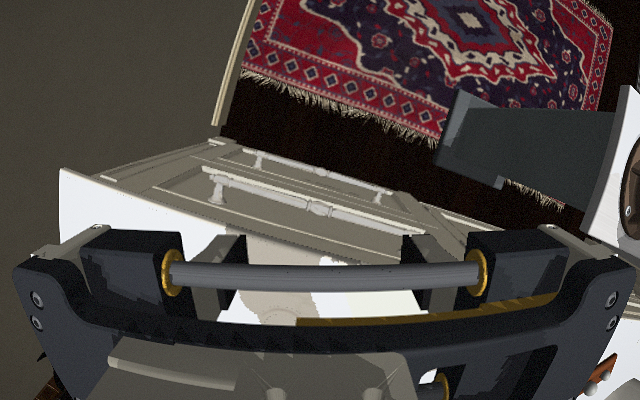

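The big ball (251,252 scene; 270,246 side) is in the middle seat. The tongs have their hinge near (375,258) and tips near (333,210)/(355,200). The tumbler is at (388,160) in side, and the arm hides it in scene. Next I'll get rough positions.

```bash
cat > h.py <<'E'
import numpy as np, cv2
np.set_printoptions(precision=4,suppress=True)
from rig import robot
def rays(name,uv,T=None):
    """world origin, dirs. T: 4x4 world_from_tool for the wrist"""
    i=robot.camera_info(name); f=200/np.tan(np.radians(i["vfov"]/2))
    uv=np.atleast_2d(np.array(uv,float)); x=uv[:,0]-i["cx"]; y=uv[:,1]-i["cy"]
    if name=="wrist":
        r=np.hypot(x,y); th=r/f; s=np.where(r>1e-9,np.sin(th)/np.maximum(r,1e-9),1/f)
        d=np.c_[x*s,y*s,np.cos(th)]; W=T@i["T_tool_cam"]
    else:
        d=np.c_[x/f,y/f,np.ones(len(x))]; W=np.linalg.inv(i["view"])
    return W[:3,3], d@W[:3,:3].T
def onplane(name,uv,z,T=None):
    o,d=rays(name,uv,T); z=np.broadcast_to(z,len(d)); return o+d*((z-o[2])/d[:,2])[:,None]
def pose():
    T=np.eye(4); T[:3,:3]=robot.read_tcp_rot(); T[:3,3]=robot.read_position(); return T
def project_wrist(P,T):
    i=robot.camera_info("wrist"); f=200/np.tan(np.radians(i["vfov"]/2))
    p=np.atleast_2d(P); W=np.linalg.inv(T@i["T_tool_cam"]); c=p@W[:3,:3].T+W[:3,3]
    rh=np.hypot(c[:,0],c[:,1]); th=np.arctan2(rh,c[:,2]); k=f*th/np.maximum(rh,1e-9)
    return np.c_[i["cx"]+c[:,0]*k,i["cy"]+c[:,1]*k]
def project(name,P):
    i=robot.camera_info(name); f=200/np.tan(np.radians(i["vfov"]/2)); V=i["view"]
    c=np.atleast_2d(P)@V[:3,:3].T+V[:3,3]
    return np.c_[i["cx"]+f*c[:,0]/c[:,2],i["cy"]+f*c[:,1]/c[:,2]]
E
python3 - <<'E'
from h import *
print("scene",onplane("scene",[[375,258],[333,210],[355,200],[251,252],[264,234],[237,275],[343,175],[389,162],[181,248]],[.012,.012,.012,.036,.029,.029,0,0,0]))
print("side",onplane("side",[[369,235],[326,202],[343,192],[270,246],[277,230],[263,267],[327,170],[363,153],[210,250],[388,176]],[.012,.012,.012,.036,.029,.029,0,0,0,0.005]))
for n in ["scene","side"]:
    p=np.load(n+"0.npz")["p"]
    c=(310,190) if n=="scene" else (310,170)
    cv2.imwrite(f"pics/{n}0z.png",cv2.resize(p[c[1]:c[1]+90,c[0]:c[0]+100][:,:,::-1],None,fx=6,fy=6,interpolation=cv2.INTER_CUBIC))
E
```

```text
scene [[ 0.3557 -0.0508  0.012 ]
 [ 0.5423 -0.0462  0.012 ]
 [ 0.5416 -0.1149  0.012 ]
 [ 0.5131  0.2024  0.036 ]
 [ 0.552   0.1491  0.029 ]
 [ 0.475   0.2576  0.029 ]
 [ 0.6494 -0.1455  0.    ]
 [ 0.6241 -0.2871  0.    ]
 [ 0.6444  0.3382  0.    ]]
side [[ 0.3596 -0.0532  0.012 ]
 [ 0.5417 -0.0397  0.012 ]
 [ 0.5361 -0.1085  0.012 ]
 [ 0.513   0.2041  0.036 ]
 [ 0.5488  0.151   0.029 ]
 [ 0.4734  0.2601  0.029 ]
 [ 0.6506 -0.1402  0.    ]
 [ 0.6269 -0.2876  0.    ]
 [ 0.6418  0.3361  0.    ]
 [ 0.4914 -0.2724  0.005 ]]
```

View pics/scene0z.png

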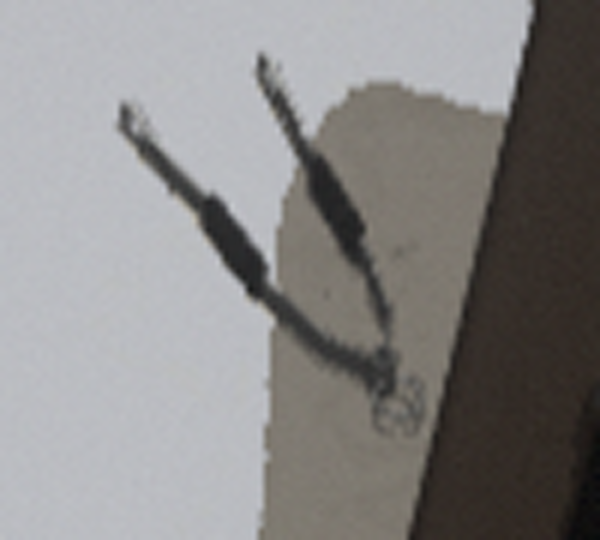

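View pics/side0z.png

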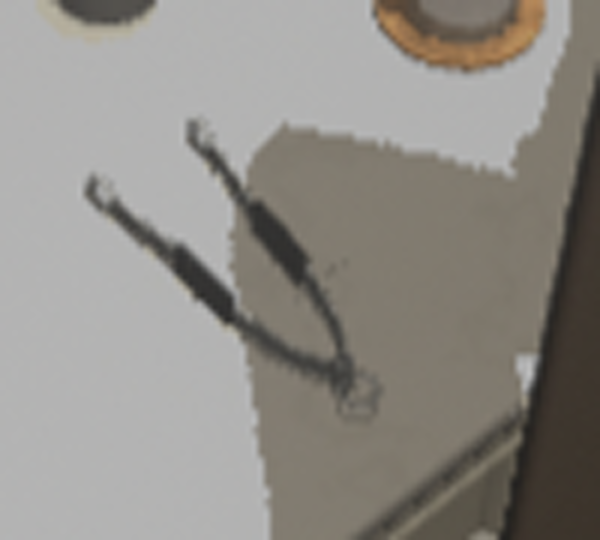

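The two views agree within a few mm. I'll check reachability for both yaw choices, then look with the wrist camera from above the tongs.

```bash
cat >> h.py <<'E'
def down(yaw,flip=False):
    """tool z down, tool x along yaw (deg) (or its reverse)"""
    a=np.radians(yaw+(180 if flip else 0)); c,s=np.cos(a),np.sin(a)
    return np.array([[c,s,0],[s,-c,0],[0,0,-1.]])
E
python3 - <<'E'
from h import *
for fl in (0,1):
  for p,y in [((.45,-.068,.25),-8),((.45,-.068,.003),-8),((.448,.158,.026),35),((.448,.158,.12),35),((.42,-.235,.14),-29)]:
    print(fl,p,robot.ik(np.array(p),down(y,fl)))
E
```

```text
0 (0.45, -0.068, 0.25) [ 16.3324  -2.6308 -20.8603   0.     -71.7705  65.6676]
0 (0.45, -0.068, 0.003) [ 16.3324  13.583  -40.5797   0.     -35.8373  65.6676]
0 (0.448, 0.158, 0.026) [ 43.2395  13.0161 -36.8042   0.     -40.1797  81.7605]
0 (0.448, 0.158, 0.12) [ 43.2395   5.6937 -30.3359   0.     -53.9704  81.7605]
0 (0.42, -0.235, 0.14) [ -5.742    5.0663 -28.0537   0.     -56.88    66.742 ]
1 (0.45, -0.068, 0.25) [  16.3324   -2.6308  -20.8603    0.      -71.7705 -114.3324]
1 (0.45, -0.068, 0.003) [  16.3324   13.583   -40.5797   -0.      -35.8373 -114.3324]
1 (0.448, 0.158, 0.026) [ 43.2395  13.0161 -36.8042   0.     -40.1797 -98.2395]
1 (0.448, 0.158, 0.12) [ 43.2395   5.6937 -30.3359   0.     -53.9704 -98.2395]
1 (0.42, -0.235, 0.14) [  -5.742     5.0663  -28.0537    0.      -56.88   -113.258 ]
```

```bash
python3 - <<'E'
from h import *
robot.servo_line(np.array([.196,-.6,.33]),speed=.25)
robot.goto(np.array([.40,-.22,.30]),down(-29))
def snap(n):
    T=pose(); p,d=robot.grab_frame("wrist"); np.savez(n+".npz",p=p,d=d,T=T); cv2.imwrite(f"pics/{n}.png",p[:,:,::-1])
snap("w_tumb")
robot.goto(np.array([.44,-.068,.25]),down(-8)); snap("w_tongs")
print(robot.read_t())
p,d=robot.grab_frame("scene"); np.savez("scene1.npz",p=p,d=d); cv2.imwrite("pics/scene1.png",p[:,:,::-1])
E
```

```text
3.2417
```

View pics/w_tumb.png

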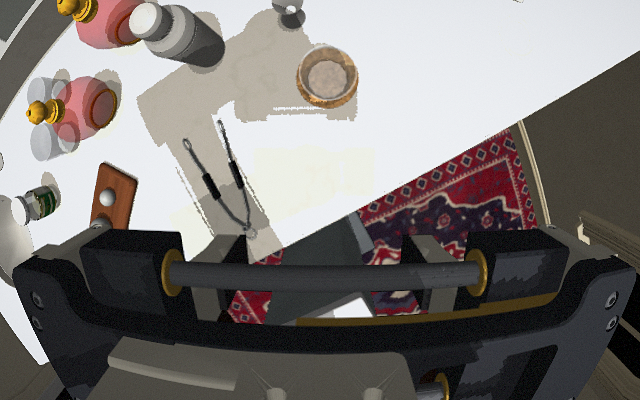

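View pics/w_tongs.png

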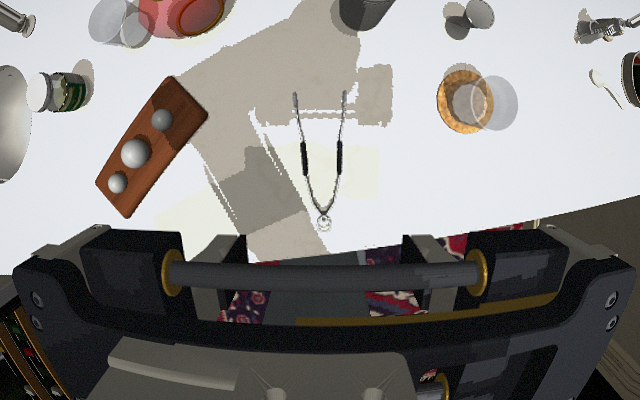

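View pics/scene1.png

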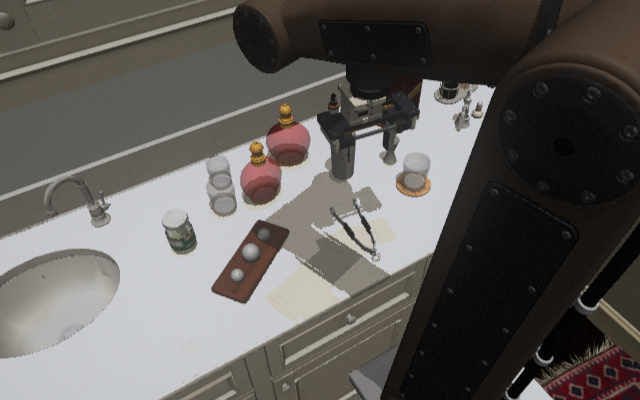

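The wrist view shows the tongs: rings at about (294,95) and (345,93), black grips at (304,158) and (339,157), pin at (323,210). It also shows the tray (ball at 136,153) and the tumbler with its coaster (465,100). Now precise extraction by masks.

```bash
python3 - <<'E'
from h import *
D=np.load("w_tongs.npz"); p=D["p"]; T=D["T"]; 
print(T)
g=p.max(2).astype(int)
roi=np.zeros(g.shape,bool); roi[125:190,290:355]=1
m=((g<60)&roi).astype(np.uint8)
n,l,s,c=cv2.connectedComponentsWithStats(m)
for i in range(1,n):
    if s[i,4]>30: print(s[i],c[i], onplane("wrist",[c[i]],.018,T), onplane("wrist",[[c[i][0],s[i,1]],[c[i][0],s[i,1]+s[i,3]]],.018,T).round(4).tolist())
# rings/pin clicked
print(onplane("wrist",[[294.5,96],[345,94],[323,210]],[.012,.012,.012],T))
cv2.imwrite("pics/z1.png",cv2.resize(p[80:240,270:375][:,:,::-1],None,fx=3.7,fy=3.7,interpolation=cv2.INTER_CUBIC))
# orange coaster in two wrist views
for n,r in [("w_tongs",(425,60,500,140)),("w_tumb",(285,35,365,115))]:
    D=np.load(n+".npz"); q=D["p"][r[1]:r[3],r[0]:r[2]].astype(int)
    m=((q[:,:,0]-q[:,:,2])>45).astype(np.uint8); k=cv2.findContours(m,0,1)[0]; k=max(k,key=cv2.contourArea)
    pt=cv2.convexHull(k).reshape(-1,2)+np.array(r[:2])
    P=onplane("wrist",pt,.003,D["T"]); (cx,cy),rad=cv2.minEnclosingCircle(P[:,:2].astype(np.float32)); A=np.c_[2*P[:,:2],np.ones(len(P))];x=np.linalg.lstsq(A,(P[:,:2]**2).sum(1),rcond=None)[0]
    print(n,"coaster",cx,cy,rad,x[:2],np.sqrt(x[2]+x[0]**2+x[1]**2))
    cv2.imwrite(f"pics/z_{n}.png",cv2.resize(q.astype(np.uint8)[:,:,::-1],None,fx=6,fy=6))
E
```

```text
[[ 0.9903 -0.139  -0.0002  0.4402]
 [-0.139  -0.9903 -0.0003 -0.0679]
 [-0.0002  0.0003 -1.      0.25  ]
 [ 0.      0.      0.      1.    ]]
[301 141   7  35 143] [304.1469 158.0769] [[ 0.4596 -0.0434  0.018 ]] [[0.4827, -0.0469, 0.018], [0.4351, -0.0396, 0.018]]
[337 140   5  35 136] [338.8529 157.0662] [[ 0.4544 -0.0902  0.018 ]] [[0.4775, -0.0933, 0.018], [0.4298, -0.087, 0.018]]
[[ 0.5454 -0.0426  0.012 ]
 [ 0.5384 -0.1103  0.012 ]
 [ 0.3812 -0.0581  0.012 ]]
w_tongs coaster 0.5136997103691101 -0.28957754373550415 0.04797763749957085 [ 0.5137 -0.2894] 0.04743675942054073
w_tumb coaster 0.5138481855392456 -0.2893608808517456 0.04789917916059494 [ 0.5135 -0.2891] 0.04726867463246804
```

View pics/z1.png

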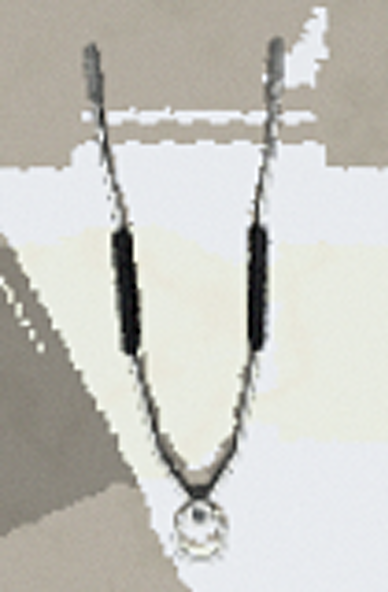

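View pics/z_w_tumb.png

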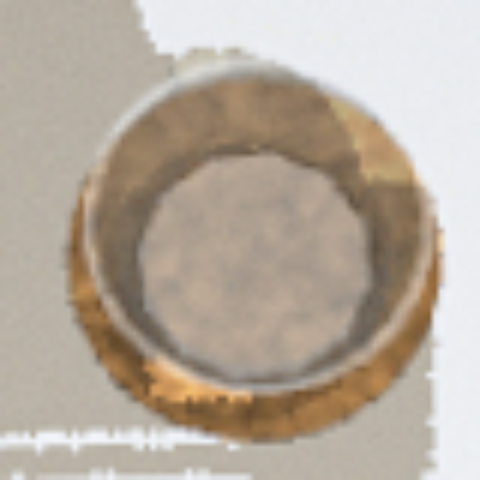

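```bash
python3 - <<'E'
from h import *
D=np.load("w_tongs.npz"); T=D["T"]
R=onplane("wrist",[[295,99.6],[344.5,97.4]],.012,T); print(R,R.mean(0))
D2=np.load("w_tumb.npz"); print("rim",onplane("wrist",[[328.5,73.3]],.093,D2["T"]))
p=np.load("scene1.npz")["p"].max(2).astype(int)
roi=np.zeros(p.shape,bool); roi[200:260,325:385]=1
n,l,s,c=cv2.connectedComponentsWithStats(((p<45)&roi).astype(np.uint8))
print([(s[i],c[i],onplane("scene",[c[i]],.014)) for i in range(1,n) if s[i,4]>20])
g=np.array([.457,-.0668]); o=down(-6.1)
robot.move_gripper(1.0)
robot.goto(np.r_[g,.08],o); robot.servo_line(np.r_[g,.0045],speed=.08)
print(robot.read_position(),robot.read_force())
robot.move_gripper(50/88)
print(robot.read_grip_width()*88,robot.read_force(),robot.read_t())
def snap(n):
    T=pose(); p,d=robot.grab_frame("wrist"); np.savez(n+".npz",p=p,d=d,T=T); cv2.imwrite(f"pics/{n}.png",p[:,:,::-1])
snap("w_grip")
p,d=robot.grab_frame("side"); cv2.imwrite("pics/side2.png",cv2.resize(p[150:270,300:460][:,:,::-1],None,fx=5,fy=5))
E
```

```text
[[ 0.5404 -0.0425  0.012 ]
 [ 0.5339 -0.109   0.012 ]] [ 0.5371 -0.0758  0.012 ]
rim [[ 0.5084 -0.2872  0.093 ]]
[(array([344, 225,   9,  14,  36], dtype=int32), array([348.4444, 231.1944]), array([[ 0.4589, -0.0407,  0.014 ]]))]
[ 0.4574 -0.0667  0.0049] [0.5804 0.2278 0.6876]
50.10093316979658 [-0.1018  0.5767 -0.1245] 6.1417
```

View pics/w_grip.png

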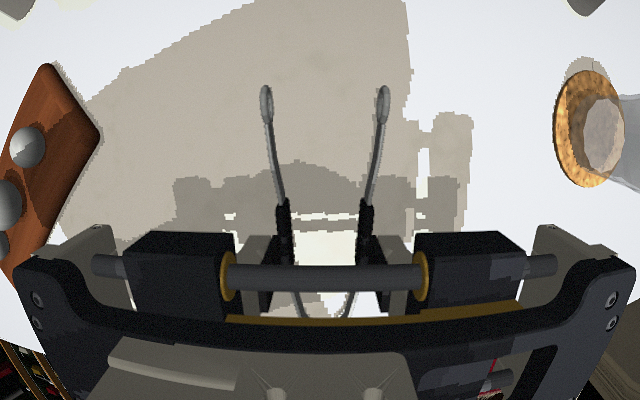

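View pics/side2.png

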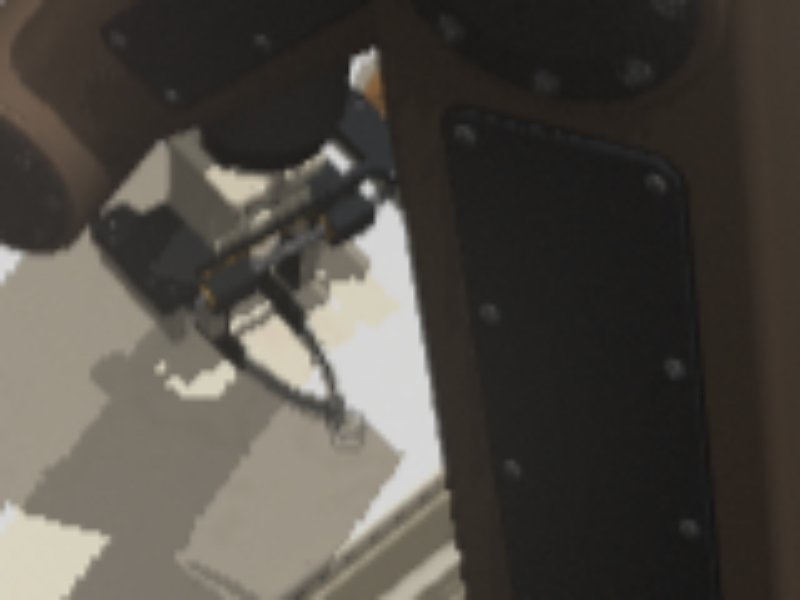

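The tongs are gripped at 50.1 mm, with rings at (266,103) and (383,103). Next I'll lift, compute the rings in the tool frame, and measure balls and tray by circle fit.

```bash
python3 - <<'E'
from h import *
D=np.load("w_grip.npz"); p=D["p"]; T=D["T"]
R=onplane("wrist",[[266.5,103],[383,103]],.012,T); Ti=np.linalg.inv(T)
print("rings in tool",(np.c_[R,[1,1]]@Ti.T)[:,:3])
robot.servo_line(np.r_[.457,-.0668,.11],speed=.12)
print(robot.read_grip_width()*88,robot.read_force())
robot.goto(np.array([.43,.14,.11]),down(35))
def snap(n):
    T=pose(); p,d=robot.grab_frame("wrist"); np.savez(n+".npz",p=p,d=d,T=T); cv2.imwrite(f"pics/{n}.png",p[:,:,::-1])
snap("w_tray")
for n in("scene","side"):
    p,d=robot.grab_frame(n); np.savez(n+"3.npz",p=p,d=d); cv2.imwrite(f"pics/{n}3.png",p[:,:,::-1])
print(robot.read_t())
E
```

```text
rings in tool [[ 0.0808 -0.0329 -0.0075]
 [ 0.0808  0.0338 -0.0075]]
49.87856565745378 [-0.1634  0.7911 -0.0713]
8.2667
```

View pics/w_tray.png

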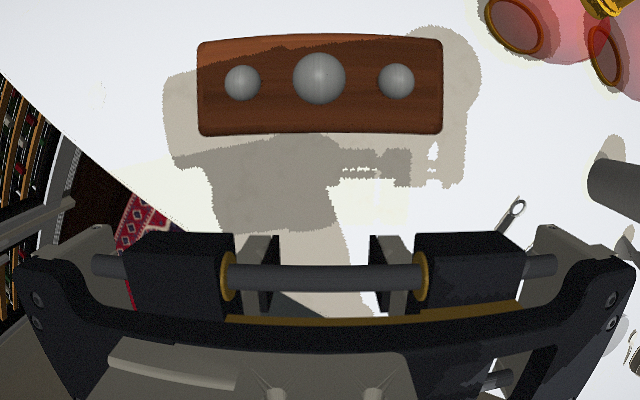

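View pics/scene3.png

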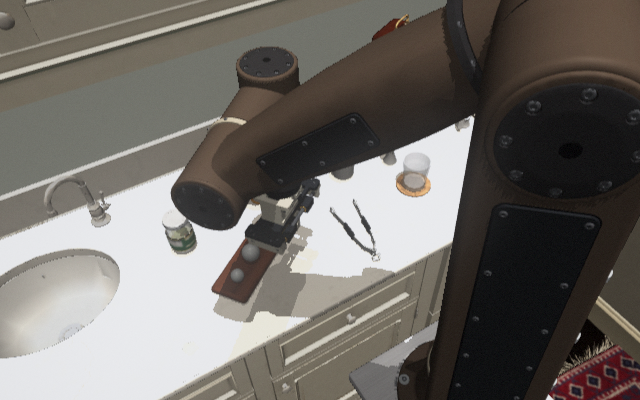

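View pics/side3.png

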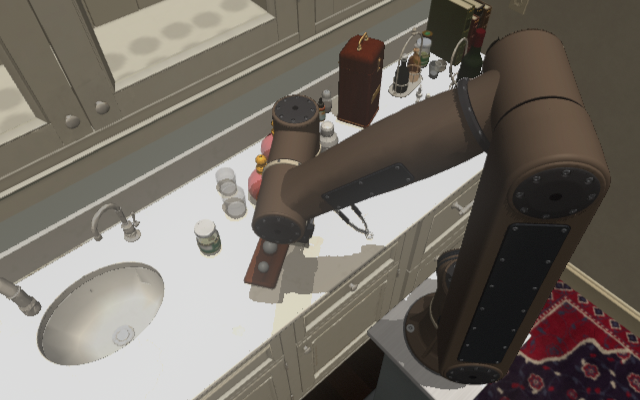

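The tongs stayed on the table: the grip at 50 mm never held them, and w_grip does show the rings still 66.7 mm apart. I'll find out why from the saved pictures.

```bash
python3 - <<'E'
from h import *
D=np.load("w_grip.npz"); p=D["p"]; T=D["T"]; d=D["d"]
cv2.imwrite("pics/z2.png",cv2.resize(p[190:330,220:430][:,:,::-1],None,fx=3.8,fy=3.8,interpolation=cv2.INTER_CUBIC))
# project finger inner faces assuming +-25, tongs mid
i=robot.camera_info("wrist")
for y in (-.025,.025,-.0275,.0275):
    for z in (0,-.019):
        for x in (-.0095,.0095):
            q=T@np.array([x,y,z,1]); print(x,y,z,project_wrist(q[:3],T).round(0), "")
print(robot.read_grip_width())
E
```

```text
-0.0095 -0.025 0 [[287. 245.]] 
0.0095 -0.025 0 [[285. 218.]] 
-0.0095 -0.025 -0.019 [[283. 258.]] 
0.0095 -0.025 -0.019 [[282. 229.]] 
-0.0095 0.025 0 [[363. 245.]] 
0.0095 0.025 0 [[364. 218.]] 
-0.0095 0.025 -0.019 [[367. 258.]] 
0.0095 0.025 -0.019 [[368. 228.]] 
-0.0095 -0.0275 0 [[283. 245.]] 
0.0095 -0.0275 0 [[282. 218.]] 
-0.0095 -0.0275 -0.019 [[279. 258.]] 
0.0095 -0.0275 -0.019 [[277. 228.]] 
-0.0095 0.0275 0 [[367. 245.]] 
0.0095 0.0275 0 [[368. 218.]] 
-0.0095 0.0275 -0.019 [[371. 258.]] 
0.0095 0.0275 -0.019 [[372. 228.]] 
0.5695973105340051
```

View pics/z2.png

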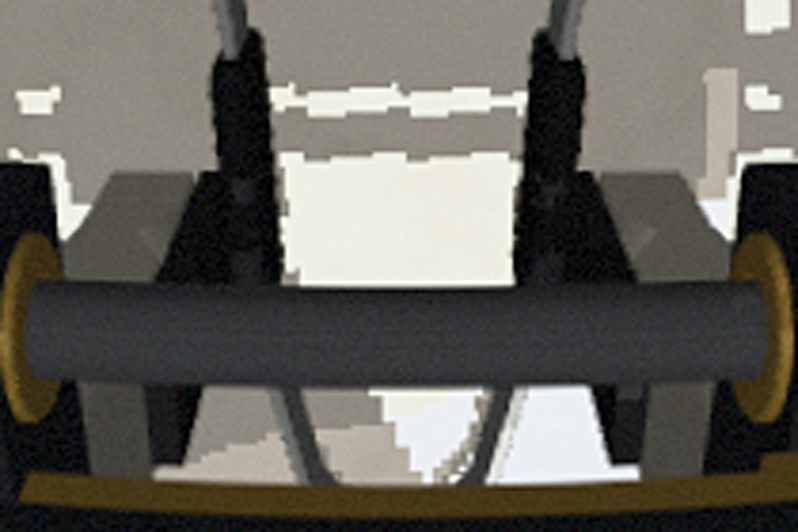

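The fingertips only just reach the grips' outer faces, so the true gap is about 5 mm more than opening×88. I'll go back and close in steps, watching the ring separation.

```bash
cat >> h.py <<'E'
def snap(n):
    T=pose(); p,d=robot.grab_frame("wrist"); np.savez(n+".npz",p=p,d=d,T=T); cv2.imwrite(f"pics/{n}.png",p[:,:,::-1]); return p,T
def balls(n):
    D=np.load(n+".npz"); return D
E
python3 - <<'E'
from h import *
g=np.array([.457,-.0668]); o=down(-6.1)
robot.move_gripper(1.0)
robot.goto(np.r_[g,.10],o); snap("w_re"); 
robot.servo_line(np.r_[g,.0045],speed=.1)
ims=[]
for k,w in enumerate([.55,.52,.49,.46]):
    robot.move_gripper(w); p,T=snap(f"w_c{k}"); print(w,robot.read_grip_width(),robot.read_force())
    ims.append(p[75:235,230:420,::-1])
cv2.imwrite("pics/cl.png",cv2.resize(np.vstack([np.hstack(ims[:2]),np.hstack(ims[2:])]),None,fx=1.8,fy=1.8))
print(robot.read_t())
E
```

```text
0.55 0.5522316120322823 [-0.254   0.3471 -0.1572]
0.52 0.5230230924416983 [0.3559 0.3087 0.2904]
0.49 0.4886887953664314 [ 0.3183 -0.5514  0.3193]
0.46 0.462797853101996 [ 0.094  -0.1021 -0.1863]
13.0667
```

View pics/cl.png

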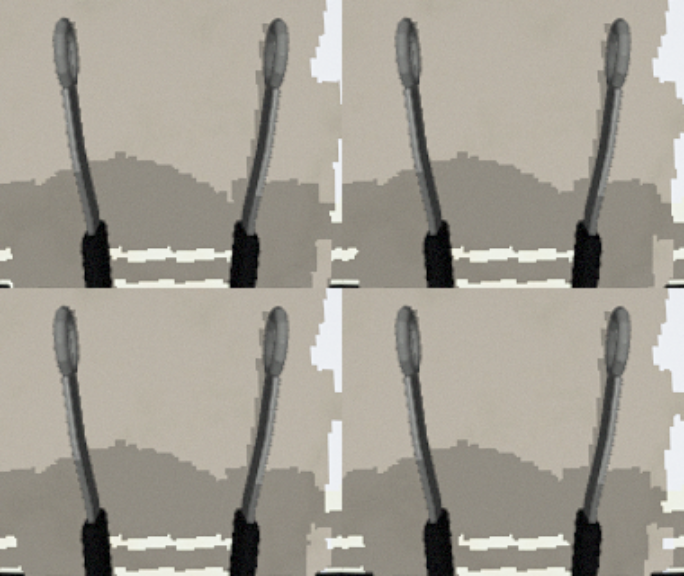

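View pics/w_re.png

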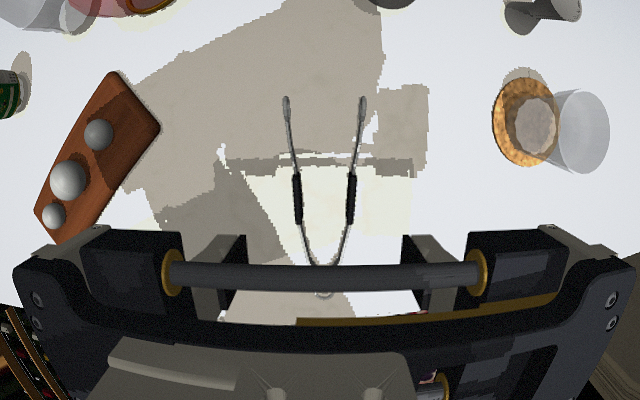

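```bash
python3 - <<'E'
import cv2,numpy as np
a=cv2.imread("pics/w_c3.png")[190:330,220:430]; b=cv2.imread("pics/w_c0.png")[190:330,220:430]
cv2.imwrite("pics/z3.png",cv2.resize(np.vstack([b,a]),None,fx=2.1*1.4,fy=2.1))
E
```

```text
(no output)
```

View pics/z3.png

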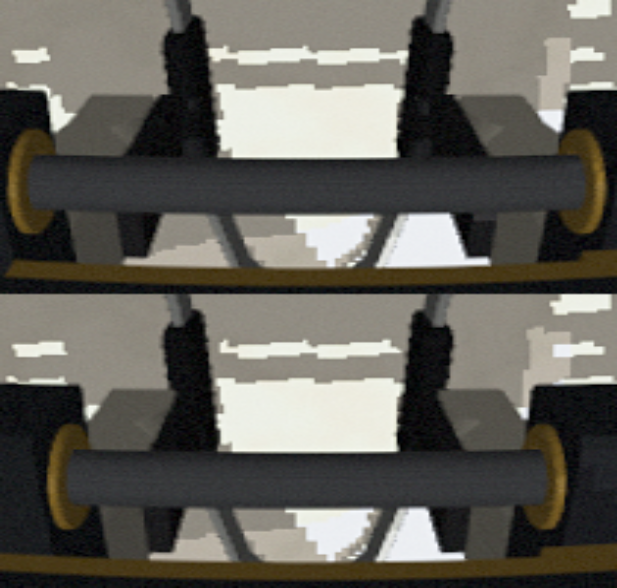

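The fingers are closing but have not reached the grips, so opening is not linear in mm. I'll continue in small steps, tracking ring shift in the wrist picture.

```bash
cat >> h.py <<'E'
def ringshift(p0,p):
    """px shift of left / right ring patch from picture p0 to p (template match)"""
    out=[]
    a=cv2.cvtColor(p0,cv2.COLOR_RGB2GRAY); b=cv2.cvtColor(p,cv2.COLOR_RGB2GRAY)
    for x0,x1 in ((258,276),(374,392)):
        t=a[82:125,x0:x1]; s=b[72:135,x0-30:x1+30]
        _,_,_,l=cv2.minMaxLoc(cv2.matchTemplate(s,t,cv2.TM_CCOEFF_NORMED)); out.append((l[0]-30,l[1]-10))
    return out
E
python3 - <<'E'
from h import *
p0=np.load("w_c3.npz")["p"]
for w in np.arange(.44,.25,-.02):
    robot.move_gripper(float(w)); p,T=snap("w_d"); s=ringshift(p0,p)
    print(round(w,3),robot.read_grip_width(),s)
    if s[0][0]-s[1][0]>=8: break
print(robot.read_t(),robot.read_force())
E
```

```text
0.44 0.4408437086219245 [(0, 0), (0, 0)]
0.42 0.4176304653132637 [(0, 0), (0, 0)]
0.4 0.40018252939810983 [(0, 0), (0, 0)]
0.38 0.3833110873809619 [(0, 0), (0, 0)]
0.36 0.358600266853092 [(0, 0), (0, 0)]
0.34 0.33658219747675244 [(0, 0), (0, 0)]
0.32 0.3195884780783289 [(0, 0), (0, 0)]
0.3 0.30010166286326045 [(0, 0), (0, 0)]
0.28 0.2779228056801446 [(0, 0), (0, 0)]
0.26 0.2592503734811078 [(0, 0), (0, 0)]
16.3167 [-0.009   0.3155 -0.9004]
```

View pics/w_d.png

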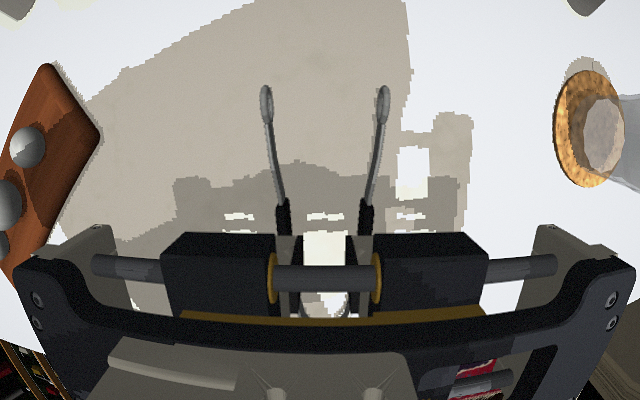

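```bash
python3 - <<'E'
from h import *
D=np.load("w_d.npz"); T=D["T"]; d=D["d"]; print(T[:3,3])
def pt(u,v,DD):
    T=DD["T"]; i=robot.camera_info("wrist"); W=T@i["T_tool_cam"]
    o,r=rays("wrist",[[u,v]],T); zc=r@W[:3,2]; 
    P=o+r*(DD["d"][int(v),int(u)]/zc)[:,None]; return P[0], (np.linalg.inv(T)@np.r_[P[0],1])[:3], DD["d"][int(v),int(u)]
for u,v in [(282,215),(367,215),(283,240),(296,240),(287,255),(350,240),(360,245),(325,240),(266,103),(383,103),(270,190)]:
    print(u,v,pt(u,v,D))
cv2.imwrite("pics/z4.png",cv2.resize(D["p"][190:330,220:430][:,:,::-1],None,fx=3.8,fy=3.8,interpolation=cv2.INTER_CUBIC))
E
```

```text
[ 0.457  -0.0668  0.0045]
282 215 (array([ 0.4772, -0.045 ,  0.0243]), array([ 0.0178, -0.0238, -0.0198]), np.float32(0.1744662))
367 215 (array([ 0.4723, -0.0929,  0.025 ]), array([ 0.018 ,  0.0243, -0.0205]), np.float32(0.17369524))
283 240 (array([ 0.4694, -0.0468,  0.0428]), array([ 0.0102, -0.0213, -0.0383]), np.float32(0.15870489))
296 240 (array([ 0.4677, -0.0531,  0.0401]), array([ 0.0092, -0.0147, -0.0356]), np.float32(0.16155815))
287 255 (array([ 0.4692, -0.0509,  0.0611]), array([ 0.0104, -0.0171, -0.0566]), np.float32(0.14102677))
350 240 (array([ 0.4646, -0.0814,  0.0401]), array([ 0.0091,  0.0136, -0.0356]), np.float32(0.1615861))
360 245 (array([ 0.4658, -0.0856,  0.0503]), array([ 0.0107,  0.0178, -0.0458]), np.float32(0.15129137))
325 240 (array([ 0.4495, -0.0666,  0.0006]), array([-0.0075,  0.0006,  0.0039]), np.float32(0.20415555))
266 103 (array([ 0.5401, -0.0445,  0.0237]), array([ 0.0803, -0.031 , -0.0192]), np.float32(0.15803209))
383 103 (array([ 0.5334, -0.1066,  0.0244]), array([ 0.0802,  0.0315, -0.0199]), np.float32(0.15731308))
270 190 (array([ 0.487 , -0.0354,  0.    ]), array([ 0.0265, -0.0345,  0.0045]), np.float32(0.19544832))
```

View pics/z4.png

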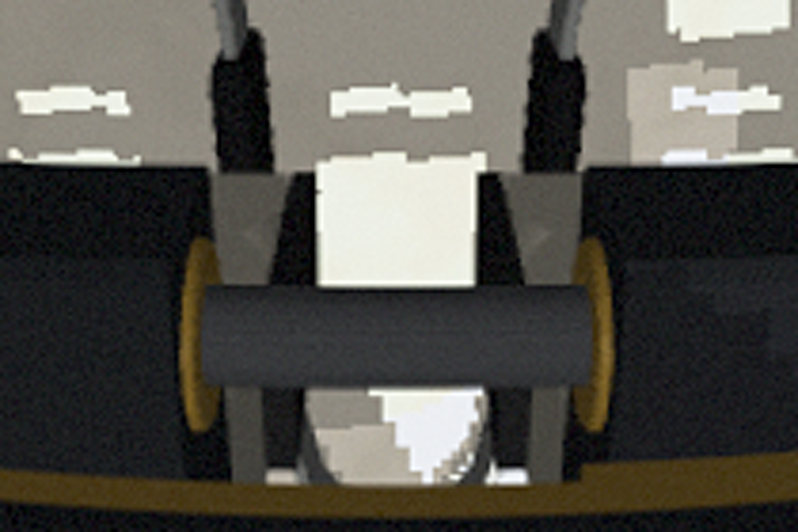

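```bash
python3 - <<'E'
from h import *
def cloud(n):
    D=np.load(n+".npz"); T=D["T"]; d=D["d"]; v,u=np.mgrid[0:400,0:640]; uv=np.c_[u.ravel(),v.ravel()]
    o,r=rays("wrist",uv,T); W=T@robot.camera_info("wrist")["T_tool_cam"]; zc=r@W[:3,2]
    P=o+r*(d.ravel()/zc)[:,None]; Q=(P-T[:3,3])@T[:3,:3]; Q[d.ravel()<=0]=np.nan
    return Q.reshape(400,640,3)
for n in ("w_d","w_c3","w_c0","w_re"):
    Q=cloud(n)
    print(n)
    for v in (225,232,236,240,246,252,258,262):
        row=Q[v,240:410]; print(v,[(240+i,*(row[i]*1000).round(0).astype(int)) for i in range(0,86,6) if np.isfinite(row[i,0])])
E
```

```text
w_d
225 [(240, np.int64(3), np.int64(-56), np.int64(3)), (246, np.int64(3), np.int64(-52), np.int64(3)), (252, np.int64(3), np.int64(-47), np.int64(2)), (258, np.int64(3), np.int64(-43), np.int64(3)), (264, np.int64(3), np.int64(-40), np.int64(4)), (270, np.int64(3), np.int64(-36), np.int64(4)), (276, np.int64(3), np.int64(-32), np.int64(4)), (282, np.int64(12), np.int64(-24), np.int64(-20)), (288, np.int64(10), np.int64(-21), np.int64(-15)), (294, np.int64(3), np.int64(-20), np.int64(5)), (300, np.int64(3), np.int64(-16), np.int64(3)), (306, np.int64(3), np.int64(-12), np.int64(4)), (312, np.int64(3), np.int64(-8), np.int64(4)), (318, np.int64(3), np.int64(-4), np.int64(4)), (324, np.int64(3), np.int64(0), np.int64(4))]
232 [(240, np.int64(-2), np.int64(-57), np.int64(4)), (246, np.int64(-2), np.int64(-52), np.int64(4)), (252, np.int64(-2), np.int64(-48), np.int64(4)), (258, np.int64(-2), np.int64(-44), np.int64(4)), (264, np.int64(-2), np.int64(-40), np.int64(4)), (270, np.int64(-2), np.int64(-36), np.int64(3)), (276, np.int64(-2), np.int64(-32), np.int64(4)), (282, np.int64(8), np
[... 22347 characters left out ...]
-6), np.int64(-44), np.int64(-32)), (252, np.int64(-74), np.int64(-76), np.int64(100)), (258, np.int64(-73), np.int64(-69), np.int64(98)), (264, np.int64(-73), np.int64(-62), np.int64(98)), (270, np.int64(-73), np.int64(-56), np.int64(99)), (276, np.int64(-73), np.int64(-50), np.int64(100)), (282, np.int64(-73), np.int64(-44), np.int64(100)), (288, np.int64(-72), np.int64(-37), np.int64(99)), (294, np.int64(-73), np.int64(-31), np.int64(99)), (300, np.int64(-73), np.int64(-25), np.int64(100)), (306, np.int64(-73), np.int64(-19), np.int64(100)), (312, np.int64(-67), np.int64(-12), np.int64(88)), (318, np.int64(-72), np.int64(-6), np.int64(98)), (324, np.int64(-72), np.int64(0), np.int64(99))]
```

The depth data settle it. The fingers' faces end near tool z ≈ -0.031, and the body also sits about 33 mm further back than nominal. Meanwhile the floor and tongs tops agree with the TCP and camera. So the real fingertips are about 30 mm short of the reported TCP, and the jaws closed above the tongs. I'll quantify this, then go lower with a force guard.

```bash
cat >> h.py <<'E'
def cloud(n):
    D=np.load(n+".npz"); T=D["T"]; d=D["d"]; v,u=np.mgrid[0:400,0:640]
    o,r=rays("wrist",np.c_[u.ravel(),v.ravel()],T); W=T@robot.camera_info("wrist")["T_tool_cam"]
    P=o+r*(d.ravel()/(r@W[:3,2]))[:,None]; P[d.ravel()<=0]=np.nan
    return P.reshape(400,640,3),((P-T[:3,3])@T[:3,:3]).reshape(400,640,3)
E
python3 - <<'E'
from h import *
for n in ("w_re","w_tongs","w_tray"):
    _,Q=cloud(n); q=Q[225:275,225:425].reshape(-1,3); m=(abs(q[:,0])<.0125)&(abs(q[:,1])>.02)&(abs(q[:,1])<.055)&(q[:,2]<-.015)
    z=np.sort(q[m,2]); print(n,m.sum(),z[-12:].round(4))
robot.move_gripper(.8)
g=[.457,-.0668]
for z in (-.012,-.018,-.022,-.025):
    try: robot.servo_line(np.r_[g,z],speed=.06)
    except robot.Unreachable as e: print("unreach",z,e); break
    f=robot.read_force(); print(z,robot.read_position(),f)
    if np.linalg.norm(f)>4: break
snap("w_low"); print(robot.read_t())
E
```

```text
w_re 1344 [-0.0276 -0.0276 -0.0276 -0.0275 -0.0275 -0.0275 -0.0274 -0.0274 -0.0273
 -0.0273 -0.027  -0.0266]
w_tongs 1344 [-0.0275 -0.0275 -0.0275 -0.0274 -0.0274 -0.0273 -0.0272 -0.0272 -0.0271
 -0.0271 -0.027  -0.0268]
w_tray 2256 [-0.0279 -0.0278 -0.0278 -0.0276 -0.0275 -0.0275 -0.0274 -0.0272 -0.027
 -0.027  -0.0268 -0.0257]
-0.012 [ 0.4566 -0.0669 -0.0125] [ 0.1914  0.6477 -0.1409]
-0.018 [ 0.4568 -0.0669 -0.0182] [ 0.2137 -0.1274 -0.1897]
-0.022 [ 0.4568 -0.0668 -0.0221] [ 0.45   -0.2168  0.3877]
-0.025 [ 0.4569 -0.0668 -0.0251] [-0.3862 -0.2422  0.4721]
18.4833
```

View pics/w_low.png

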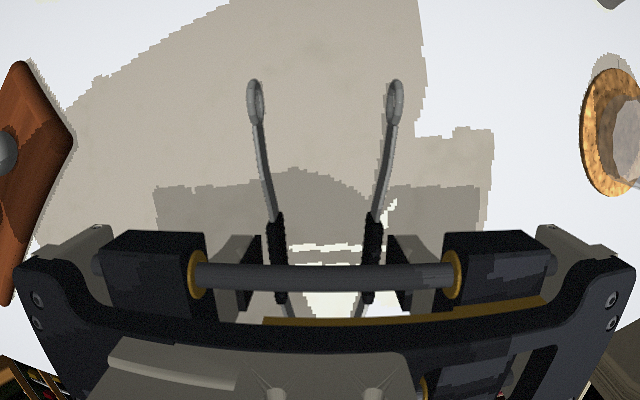

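The TCP reaches z=-0.025 with no contact, so the real tips are about 2.5 mm above the worktop, 27.5 mm behind the TCP. Now squeezing to 50 mm.

```bash
python3 - <<'E'
from h import *
robot.move_gripper(50/88)
print(robot.read_grip_width()*88,robot.read_force()); p,T=snap("w_g2")
print(robot.read_t())
E
```

```text
50.11132010701517 [1.4274 0.7608 0.9312]
19.1333
```

View pics/w_g2.png

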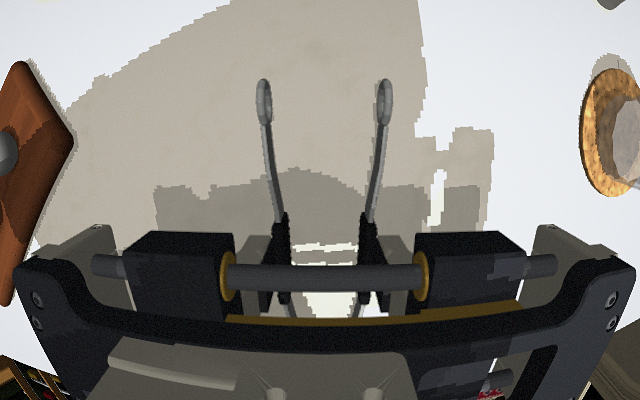

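Now the rings have closed in (264,102)/(384,102), so the tongs are gripped. Offline: the rings in the tool frame and the ball, tray and tumbler positions from the saved views.

```bash
python3 - <<'E'
from h import *
P,Q=cloud("w_g2")
# ring points: above floor, x in tool > 0.06
p=np.load("w_g2.npz")["p"]; m=(P[...,2]>.006)&(P[...,2]<.03)&(Q[...,0]>.05)&(Q[...,0]<.11)&(abs(Q[...,1])<.05)
for s in (-1,1):
    mm=m&(Q[...,1]*s>0); q=Q[mm]; q=q[q[:,0]>q[:,0].max()-.024]
    ym=(q[:,1].max()+q[:,1].min())/2
    print("ring",s,"n",len(q),"x end",q[:,0].max(),"ctr x",q[:,0].max()-.012,"y range",q[:,1].min(),q[:,1].max(),"ztop",P[mm][:,2].max())
# balls in w_tray
p=np.load("w_tray.npz")["p"]; T=np.load("w_tray.npz")["T"]
g=p.astype(int); P,Q=cloud("w_tray")
gray=(g.max(2)-g.min(2)<25)
b=[]
for c,r,z in (((242,83),24,.029),((319,78),34,.036),((396,80),24,.029)):
    x0,y0=c[0]-r,c[1]-r; mk=gray[y0:y0+2*r,x0:x0+2*r].astype(np.uint8)
    mk=cv2.morphologyEx(mk,cv2.MORPH_CLOSE,np.ones((3,3)))
    k=max(cv2.findContours(mk,0,1)[0],key=cv2.contourArea); (cx,cy),rad=cv2.minEnclosingCircle(k); M=cv2.moments(k)
    uv=[cx+x0,cy+y0]; uv2=[M["m10"]/M["m00"]+x0,M["m01"]/M["m00"]+y0]
    W=onplane("wrist",[uv,uv2],z,T); b.append(W[1]); print(uv,uv2,rad,W)
    # sphere fit from depth
    S=P[int(uv2[1])-int(rad*.8):int(uv2[1])+int(rad*.8),int(uv2[0])-int(rad*.8):int(uv2[0])+int(rad*.8)].reshape(-1,3)
    S=S[S[:,2]>.024]; A=np.c_[2*S,np.ones(len(S))]; x=np.linalg.lstsq(A,(S**2).sum(1),rcond=None)[0]; print("  sphere",x[:3],np.sqrt(x[3]+x[:3]@x[:3]))
v=b[2]-b[0]; print("row dir yaw of tray x:",np.degrees(np.arctan2(v[1],v[0]))+90, np.linalg.norm(v), "mid",(b[0]+b[2])/2)
# tumbler rim by depth
for n,r in (("w_tumb",(285,35,365,115)),("w_tray",(0,0,1,1)),("w_re",(540,80,620,180)),("w_tongs",(425,60,525,140))):
    P,_=cloud(n); S=P[r[1]:r[3],r[0]:r[2]].reshape(-1,3); S=S[(S[:,2]>.085)&(S[:,2]<.1)]
    if len(S)>20:
        h=cv2.convexHull(S[:,:2].astype(np.float32)).reshape(-1,2); print(n,len(S),cv2.minEnclosingCircle(h), np.percentile(S[:,2],[5,95]))
E
```

```text
ring -1 n 560 x end 0.09181069500172509 ctr x 0.0798106950017251 y range -0.030678034963043728 -0.025781386103983325 ztop 0.025691620174306956
ring 1 n 571 x end 0.09098107844628808 ctr x 0.07898107844628809 y range 0.025908947970782484 0.030520651953153646 ztop 0.026031468700775162
[242.34146308898926, 82.56097602844238] [242.29796463129796, 82.57757757757759] 18.556331634521484 [[0.4744 0.2572 0.029 ]
 [0.4744 0.2572 0.029 ]]
  sphere [0.4746 0.2571 0.0301] 0.015114845233342281
[318.6341972351074, 78.44372177124023] [318.59166666666664, 78.13348909657321] 26.756690979003906 [[0.5125 0.2033 0.036 ]
 [0.5127 0.2035 0.036 ]]
  sphere [0.5126 0.2034 0.0378] 0.021261115647783574
[396.0, 80.5] [395.77899816941255, 80.72674321850558] 18.607892990112305 [[0.5512 0.1496 0.029 ]
 [0.5509 0.1497 0.029 ]]
  sphere [0.5506 0.1499 0.0303] 0.014893206903626775
row dir yaw of tray x: 35.42755000556711 0.13198944340053342 mid [0.5126 0.2035 0.029 ]
w_tumb 505 ((0.5108338594436646, -0.2871188819408417), 0.03701690956950188) [0.086  0.0951]
w_re 1607 ((0.5098358988761902, -0.28714266419410706), 0.037960175424814224) [0.0856 0.0943]
w_tongs 680 ((0.5106490850448608, -0.2867963910102844), 0.037446677684783936) [0.0857 0.0946]
```

Measurements are consistent: ball (0.5126, 0.2034), tray x yaw 35.4°, small balls 132.0 mm apart, rings' midpoint 79.4 mm ahead of the TCP and 56.5 mm apart, rim centre about (0.5105, -0.287). Lifting and moving above the ball.

```bash
python3 - <<'E'
from h import *
robot.servo_line(np.r_[.457,-.0668,.05],speed=.1)
p,T=snap("w_lift"); print(robot.read_grip_width()*88,robot.read_force(),robot.read_t())
E
```

```text
50.363394445403515 [-0.8484  0.0249 -0.9485] 20.0833
```

View pics/w_lift.png

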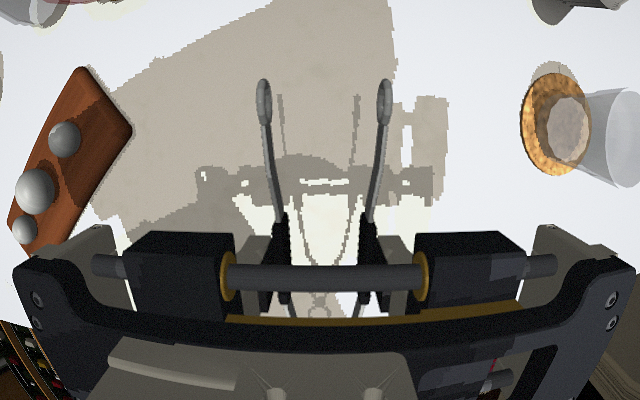

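The tongs are lifted (shadow separated, rings still at 264/384,102). Moving above the ball.

```bash
python3 - <<'E'
from h import *
robot.servo_line(np.r_[.457,-.0668,.09],speed=.15)
yaw=35.4; b=np.array([.5126,.2034]); g=b-.0794*np.array([np.cos(np.radians(yaw)),np.sin(np.radians(yaw))])
robot.goto(np.r_[g,.08],down(yaw)); robot.dwell(.2)
p,T=snap("w_above"); print(T,robot.read_t())
P,Q=cloud("w_above")
m=(Q[...,2]<-.02)&(Q[...,2]>-.07)&(Q[...,0]>.05)&(Q[...,0]<.11)&(abs(Q[...,1])<.05)
for s in (-1,1):
    q=Q[m&(Q[...,1]*s>.015)]; e=q[:,0].max(); q=q[q[:,0]>e-.024]; print("ring",s,len(q),"ctrx",e-.012,"y",q[:,1].min(),q[:,1].max(),"zmin",q[:,2].min())
bt=(np.r_[b,.036]-T[:3,3])@T[:3,:3]; print("ball in tool",bt)
E
```

```text
[[ 0.8163  0.5776 -0.0002  0.448 ]
 [ 0.5776 -0.8163 -0.0002  0.1564]
 [-0.0003  0.     -1.      0.0799]
 [ 0.      0.      0.      1.    ]] 21.65
ring -1 677 ctrx 0.07993857111462765 y -0.031164917966623795 -0.02613679428014929 zmin -0.05076860555771447
ring 1 690 ctrx 0.07921268594631972 y 0.025201745962529824 0.030219006015081425 zmin -0.0508232974929683
ball in tool [ 0.0799 -0.0011  0.0439]
```

View pics/w_above.png

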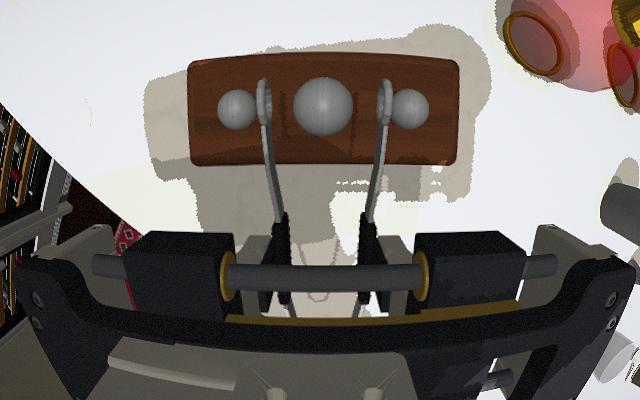

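The ball (323,106) lies midway between the rings (264, 384), and the 3D offsets are under 1 mm. Descending straight down, with force checks.

```bash
python3 - <<'E'
from h import *
yaw=35.4; b=np.array([.5126,.2034]); g=b-.0796*np.array([np.cos(np.radians(yaw)),np.sin(np.radians(yaw))])
for z in (.03,.012,-.001):
    robot.servo_line(np.r_[g,z],ori=down(yaw),speed=.08); f=robot.read_force(); print(z,robot.read_position(),f)
    if np.linalg.norm(f)>5: print("STOP"); break
p,T=snap("w_at"); print(robot.read_t())
E
```

```text
0.03 [0.448  0.1574 0.0303] [-0.2058 -0.911  -0.3907]
0.012 [0.4477 0.1572 0.012 ] [ 0.4433 -0.1809 -1.5655]
-0.001 [ 0.4476  0.1571 -0.001 ] [ 0.4589  0.1958 -0.9112]
23.1583
```

View pics/w_at.png

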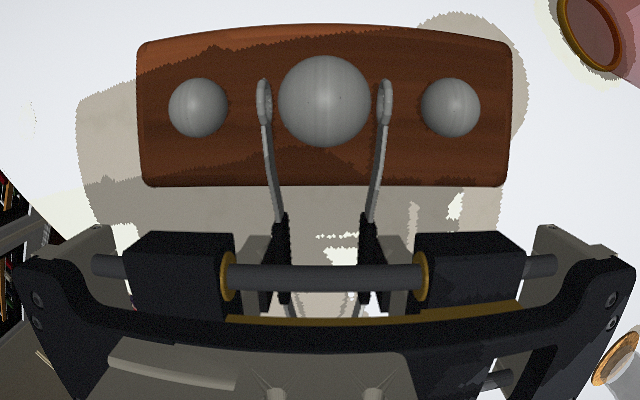

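The ball (324,101) is centred between the rings at (264,102)/(384,102). Squeezing.

```bash
python3 - <<'E'
from h import *
robot.move_gripper(.40); robot.dwell(.2)
print(robot.read_grip_width()*88,robot.read_force()); snap("w_sq")
robot.servo_line(np.r_[robot.read_position()[:2],.02],speed=.05)
print(robot.read_grip_width()*88,robot.read_force()); snap("w_up1")
print(robot.read_t())
a=cv2.imread("pics/w_sq.png")[0:260]; b=cv2.imread("pics/w_up1.png")[0:260]; cv2.imwrite("pics/sq.png",np.vstack([a,b]))
E
```

```text
43.07048197849603 [-0.4785  0.3453 -0.5623]
43.220550291474154 [-1.3517  0.6133 -1.9942]
24.3333
```

View pics/sq.png

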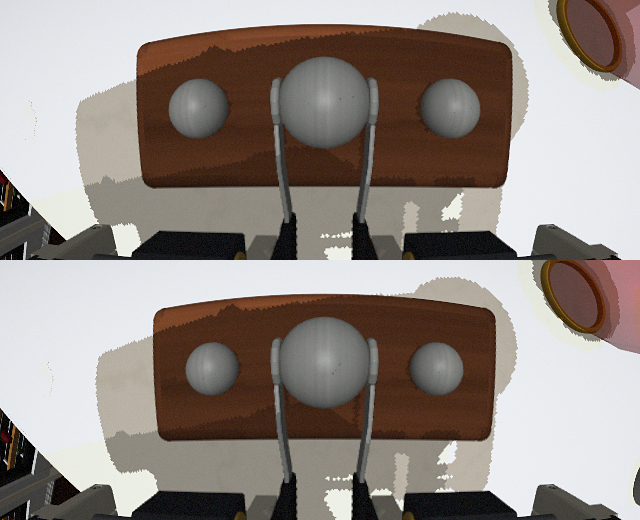

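It grips the ball at 43.1 mm, the expected width, and the ball rose with the tongs while the small balls stayed. Lifting and carrying gently.

```bash
python3 - <<'E'
from h import *
xy=robot.read_position()[:2]
robot.servo_line(np.r_[xy,.14],speed=.1); robot.dwell(.2); snap("w_up2")
yaw=-29; t=np.array([.5105,-.287]); g=t-.0794*np.array([np.cos(np.radians(yaw)),np.sin(np.radians(yaw))])
robot.servo_line(np.r_[g,.14],ori=down(yaw),speed=.11); robot.dwell(.2)
snap("w_ov"); print(robot.read_position(),robot.read_grip_width()*88,robot.read_force(),robot.read_t())
for n in("scene","side"):
    p,d=robot.grab_frame(n); np.savez(n+"5.npz",p=p,d=d); cv2.imwrite(f"pics/{n}5.png",p[:,:,::-1])
E
```

```text
[ 0.4411 -0.2484  0.14  ] 42.95901059781209 [ 0.0057  0.003  -2.3607] 30.025
```

View pics/w_ov.png

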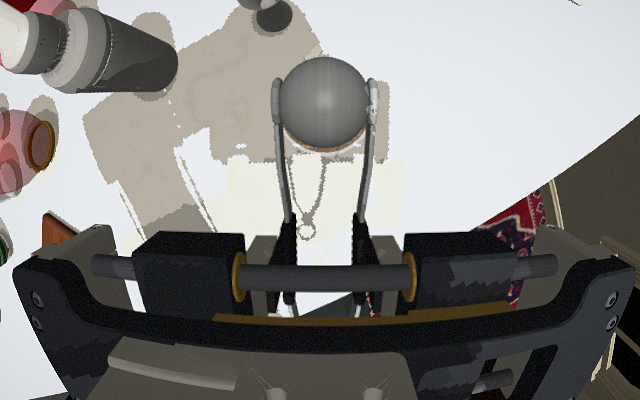

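View pics/scene5.png

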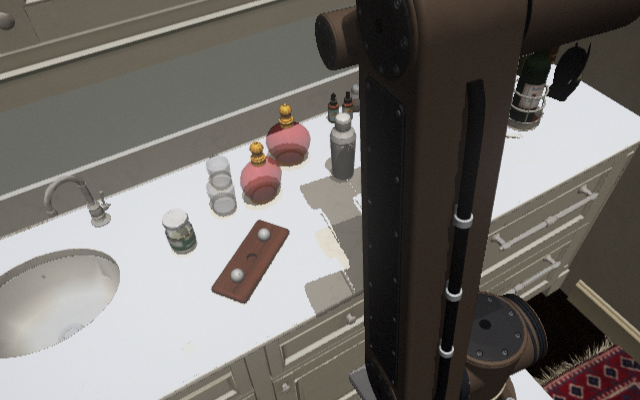

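View pics/side5.png

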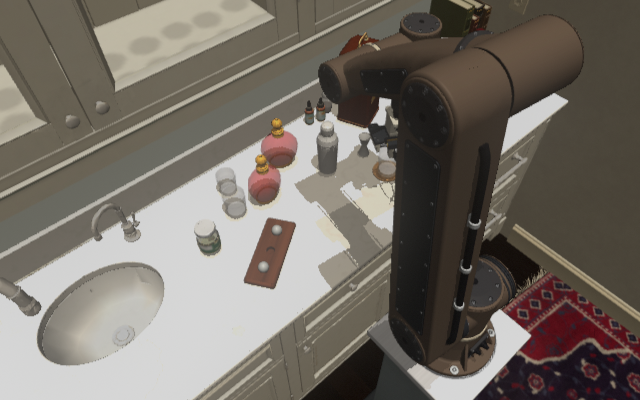

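The ball is held over the coaster (324,103 in wrist), and the small balls and bystanders are in place. Fitting the ball position from depth and then lowering.

```bash
cat >> h.py <<'E'
def fitball(n,c,r):
    P,Q=cloud(n); v,u=np.mgrid[0:400,0:640]; S=P[(u-c[0])**2+(v-c[1])**2<r*r]; S=S[np.isfinite(S[:,0])]
    A=np.c_[2*S,np.ones(len(S))]; x=np.linalg.lstsq(A,(S**2).sum(1),rcond=None)[0]; return x[:3],np.sqrt(x[3]+x[:3]@x[:3])
E
python3 - <<'E'
from h import *
b,r=fitball("w_ov",(324,102),36); T=np.load("w_ov.npz")["T"]; off=b-T[:3,3]
T1=np.load("w_ov.npz")["T"]; ray=onplane("wrist",[[324,102.5]],.177,T1)
print(b,r,off,ray)
t=np.array([.5105,-.287]); c=T[:3,3].copy(); c[:2]=t-ray[0,:2]+c[:2]; c[2]=.093+.046-off[2]
print("target",c)
robot.servo_line(c,speed=.05); robot.dwell(.6); snap("w_fin")
b,r=fitball("w_fin",(324,102),36); print(b,r,b-np.r_[t,.093],robot.read_position(),robot.read_grip_width()*88,robot.read_force(),robot.read_t())
p,d=robot.grab_frame("side"); cv2.imwrite("pics/side6.png",cv2.resize(p[100:220,320:440][:,:,::-1],None,fx=5,fy=5))
E
```

```text
[ 0.5103 -0.2872  0.1794] 0.020023012619093044 [ 0.0692 -0.0387  0.0394] [[ 0.5102 -0.2871  0.177 ]]
target [ 0.4414 -0.2483  0.0996]
[ 0.5105 -0.2871  0.1392] 0.019881594628294908 [ 0.     -0.0001  0.0462] [ 0.4414 -0.2483  0.0996] 42.96365309751078 [-0.5812  0.963  -1.5216] 31.7333
```

View pics/w_fin.png

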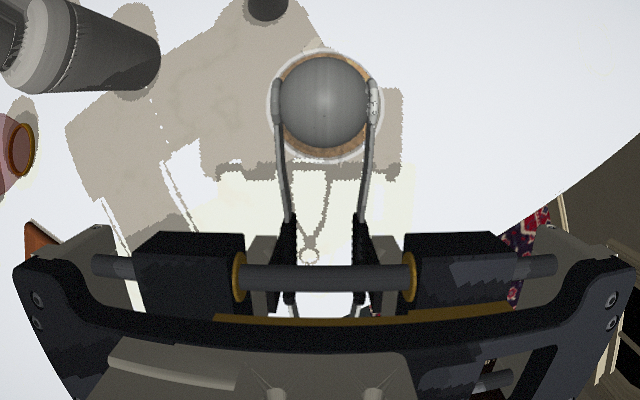

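View pics/side6.png

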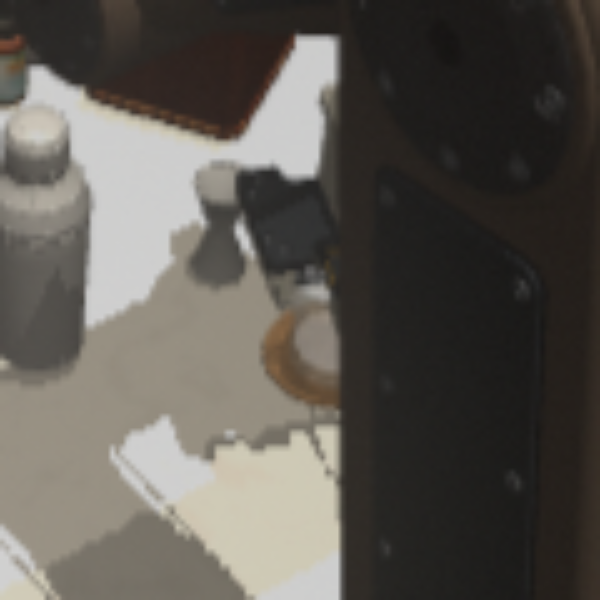

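The ball sits concentric over the rim (324,103 in the wrist view, with the rim ring visible all round it), about 44–46 mm above the rim. Handing in.

```bash
python3 - <<'E'
from h import *
print(robot.read_qvel(),robot.read_t()); robot.job_done()
E
```

```text
[-0.0932 -0.0019  0.0793 -0.1216 -0.0417  0.0736] 31.7833
the job is handed in; nothing more can be done
```

I handed the job in at 31.8 s of the 51 s limit, with the large ball held in the tongs and centred over the tumbler's mouth. `job_done()` gives no verdict, so the checks below are my own.

**What I did:** I gripped the tongs at 50 mm, lowered them over the large ball in the middle seat and squeezed to 43 mm. I then lifted the ball, carried it across and stopped above the glass.

**Two failed grips:** My first two attempts to grip the tongs closed on air above them. After the first one I moved to the tray without the tongs. The wrist depth picture showed the real fingertips end about 27 mm short of the reported tool point. I went that much lower, and the third grip held.

**Last checks:**
- **Position:** the fitted ball centre is within 1 mm of the rim centre I measured earlier. It is about 44–46 mm above the rim. The fitted radius came out 2 mm small, so the height is good to about 2 mm.
- **Grip:** the jaws read 43.0 mm, which is the expected width on the large ball, and the arm was still.
- **Surroundings:** the last scene and side pictures, taken just before I lowered the ball to its final height, show the small balls in their seats and the visible bystanders standing. The arm hides part of the glass from the side camera. In the last wrist picture the rim shows all round the ball.
- **Disagreement:** the coaster's fitted centre is about 3–4 mm from the rim's. I used the rim, since that is what the judging measures. It could mean the glass stands slightly off-centre on the coaster, or just be error in the fit.

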